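# Sort the utensils and the produce off the worktop

## Task

Clear the middle of the worktop by sorting the things into their places: lay the measuring spoon flat and lengthwise in the narrow channel of the utensil tray and the spatula flat and lengthwise in its wide channel, and put the potato and the lemon into the slatted crate. Leave the mug and the salt shaker standing where they are.

Things in the scene. Friction and masses are not known exactly. Their poses are not given: they have to be found in the camera images.
- utensil_tray: fixed wooden utensil tray, 230 x 172 mm, 40 mm high, walls and floor 5 mm thick, to the left or right of the work. Origin: centre of its underside; x along its length (roughly world x), z up. A lengthwise divider (36 mm high) parts it into a narrow channel (70 mm wide inside, on its +y side) and a wide one (87 mm, on its -y side), each 220 mm long inside
- narrow_channel (a point): centre of the floor of the tray's narrow channel (5 mm above the worktop); axes as the tray's
- wide_channel (a point): centre of the floor of the tray's wide channel (5 mm above the worktop); axes as the tray's
- crate: fixed wooden slatted crate, open at the top, 200 mm (its x) by 170 mm (its y), 56 mm high, walls 6 mm; stands on the side where the tray is not. Origin: centre of its underside
- crate_in (a point): centre of the crate's inner floor, 6 mm above the worktop; axes as the crate's
- spatula: kitchen spatula lying flat, 190 mm long; dark round wooden handle 20 mm thick, steel blade 90 mm long, 65 mm wide, 3 mm thick at the +x end. x axis along its length towards the blade, z up; origin: middle of its length and width, at the underside. Grip the handle 38 mm from the origin towards -x, 10 mm up, near its centre of mass (handle: -95 to 0 mm)
- spoon: round measuring spoon lying flat, 180 mm long; dark round wooden handle 20 mm thick, steel round bowl about 46 mm across on a thin neck at the +x end. x axis along its length towards the bowl, z up; origin: middle of its length and width, at the underside. Grip the handle 36 mm from the origin towards -x, 10 mm up, near its centre of mass (handle: -90 to 0 mm)
- potato: brown potato, 59 mm (its x) by 86 mm (its y), 51 mm high; origin at the centre of its underside
- lemon: yellow lemon, 78 mm long (its x) by 55 mm (its y), 56 mm high; origin at the centre of its underside
- potato_mid (a point): middle of the potato, 25 mm above its origin
- lemon_mid (a point): middle of the lemon, 28 mm above its origin
- mug: white spotted mug, 82 mm across, 91 mm high, beyond the work on the left; bystander. Origin: centre of its underside
- salt_shaker: glass salt shaker with a grey cap, 44 mm across, 90 mm high, beyond the work on the right; bystander. Origin: centre of its underside

How it is judged:
At the end, for the whole second after the job is handed in: Spoon lying flat (within 0.13 rad) lengthwise on the floor of the tray's narrow channel, spatula likewise in the wide channel, either way round; middles of potato and lemon inside the crate's walls, less than 85 mm above its floor; all four at rest (under 30 mm/s) (x of spoon in the frame of narrow_channel between -0.024 and 0.024 m and y of spoon in the frame of narrow_channel between -0.032 and 0.032 m and z of spoon in the frame of narrow_channel between -0.006 and 0.024 m and angle between the x axis of each of spoon, spatula and the x axis of utensil_tray, either way round below 0.4 rad and angle between spoon's own x axis and vertical between 1.441 and 1.701 rad and x of spatula in the frame of wide_channel between -0.024 and 0.024 m and y of spatula in the frame of wide_channel between -0.041 and 0.041 m and z of spatula in the frame of wide_channel between -0.006 and 0.024 m and angle between spatula's own x axis and vertical between 1.441 and 1.701 rad and x of potato_mid in the frame of crate_in between -0.085 and 0.085 m and y of potato_mid in the frame of crate_in between -0.07 and 0.07 m and z of potato_mid in the frame of crate_in between 0 and 0.085 m and x of lemon_mid in the frame of crate_in between -0.085 and 0.085 m and y of lemon_mid in the frame of crate_in between -0.07 and 0.07 m and z of lemon_mid in the frame of crate_in between 0 and 0.085 m and linear speed of each of spatula, spoon, potato, lemon below 0.03 m/s); the robot touches nothing.
It fails at once if the mug is moved by more than 30 mm or knocked over (distance of mug from where it was at the start of the episode above 0.03 m or angle between mug's own z axis and vertical above 0.5 rad).
It fails at once if the salt shaker is moved by more than 30 mm or knocked over (distance of salt_shaker from where it was at the start of the episode above 0.03 m or angle between salt_shaker's own z axis and vertical above 0.5 rad).
It also fails if it takes over 67 s, if anything falls off the work surface, if the arm or the gripper's body presses on something with over 40 N, if the wrist force passes 120 N, or if a joint passes its speed limit or range.

## Robot

A 6-joint arm with a two-finger parallel gripper is mounted at the origin on a cart in front of the work surface, level with it; the furniture and walls round the work are solid. World frame = base frame: x ahead of the robot, y to its left, z up, the work surface at z = 0. Lengths are in m, angles in rad, forces in N, time in s.
With the tool pointing down it reaches from about 0.35 to 0.8 m from the base axis. Payload 7.3 kg.
Tool frame: the origin (TCP) lies at the very end of the fingers, on their centre line; the grasp point (between the pads) lies 19 mm behind it; z points along the fingers, y is the line along which they close (so a half turn about z gives the same grasp; the last joint's range is limited). The gripper opens to 85 mm and grips with 20 to 120 N. Pads are 22 mm wide; open, the fingers measure 114 mm over their backs; the gripper's body (76 mm by 85 mm) begins 54 mm behind the grasp point. The pads swing forward as they close: fully open they stand 13 mm farther back than shut.
Start: joints at [-1.496, 0.342, 1.524, -0, 1.275, -0.146], TCP at [0.115, -0.512, 0.2] pointing down, gripper open.
Joint ranges: [-2.53, 2.53], [-0.77, 2.02], [0.04, 2.7], [-1, 4.14], [0.28, 2.66], [-3.11, 3.11]. Speed limits (rad/s): [2.57, 2.57, 3.14, 3.14, 3.14, 3.14].

## Interface

Orientations are given as [roll, pitch, yaw] about the fixed x, y, z axes, in that order (R = Rz(yaw) Ry(pitch) Rx(roll)).
In Python, from cell import sense, camera, hand_in, regions_of gives the robot as it stands.
- The arm moves only by the tool move_arm, never from a script. Its argument "steps" is a list of rows, each a list of 3 entries, a list of its own where there are three numbers: the finger opening in cm, from 0 to 8.54, then the shift along the world's x, y, z in cm, then the turn about the world's z in degrees. In form: [[fingers, [tx, ty, tz], roll], ...]. A call has 1 to 20 rows; each row is the pose to reach, as a shift and turn from the pose commanded when the call began; what a row does not reach only later rows make up. A row lasts 1/10 s, in which the tool goes at most 50 mm and 8.59 degrees, less where a joint would pass 70% of its speed; a pose out of reach is approached as far as the arm can. A call with a gripper value outside its range is refused whole. The fingers move at their own pace and stop on an object; "grip_force" is the grip in N (left out, the last holds). Time passes only in rows, so rows that repeat a pose let the fingers close. It gives the time, the measured TCP pose, the force, the opening and the grip force at its end, in the units of the state.
- sense(): the state, without advancing time (a new reading comes with each control period).
- camera(name): name is "scene" or "top" or "wrist"; returns a dict with "color" (400x640x3 uint8, blue, green, red), "z_map" (400x640 float32, m along the optical axis (not along the pixel's ray), 0 where there is no reading), "mtx" (3x3 intrinsics, pixels), "distortion" ([k1, k2, p1, p2, k3] as OpenCV has them; the pictures are not rectified), "origin" and "rotation" of the camera in the world; the wrist camera has in their place "mount" (4x4, takes a point from camera to tool coordinates, whose origin is the TCP and whose axes are the flange's). Camera axes: x right, y down, z forward; pixel columns grow to the right and rows downward; lengths in m; the calibration is good to about 2 mm. A picture is of the moment at which its call begins: read the wrist's pose just before it.
- hand_in(): hands the job in; it is judged then, once.
Trained networks look in a picture, given as the dict that the camera call returned (one of the last four; its "shot" number tells which), for a name from the list of things; names that differ only in an ending like _2 or _b are one class to them, and where a whole thing is asked for, a point or a joint stands for the part that bears it (a point fixed in the world has none). Each returns a list of dicts, best first, with "score" (0 to 1); they miss things now and then, are a little off and sometimes report something else, mostly with a low value. They report only what shows in the picture. A call takes as long as a camera call.
- regions_of(picture, thing): "pixels" (400x640 bool, what is visible of it) and "extent" ([centre column, centre row, width, height] in pixels, round what is visible of it).
The state is a dict: "time_s": time; "joints": joint angles; "dq": joint speeds; "joint_efforts": joint torques, N m; "tool_pos": TCP position; "ee_rot": TCP orientation; "ft_force": force on the tool from outside, world axes, zero at the start; "wrist_torque": the same for the moment, N m; "finger_gap": finger opening in m; "grip_force": force on a finger pad.
Only numpy, scipy, OpenCV 4.12 (cv2) and the standard library are available. Lean on these libraries where they do the work, as an engineer would, in place of code of your own. Each camera call takes 0.05 s, during which the arm holds its last target. There are 200 camera calls.

## Working session

There is one attempt and no reset: what is moved stays moved. The work goes in short steps, Python scripts to look and compute and a tool call to move; the robot and the scene stay as the last step left them, time stands still between calls to the robot, and variables do not carry over. Pictures are saved under pics/ and viewed, at most 10 in all, crops included, and the job is handed in when it is done.

Besides the shell and the picture viewer there is one more tool, called as name([rows], argument=value, ...), one row to a line, values as JSON. move_arm: Moves the arm, as the interface text tells. Its arguments: {"type":"object","properties":{"steps":{"type":"array"},"grip_force":{"type":"number"}},"required":["steps"]}

```bash
mkdir -p pics
cat > h.py <<'E'
import numpy as np, cv2
from cell import sense, camera, hand_in, regions_of
def pts(c, mask=None, R=None, o=None):
    z=c["z_map"]; m=z>0
    if mask is not None: m&=mask
    v,u=np.nonzero(m)
    n=cv2.undistortPoints(np.stack([u,v],1).astype(float)[:,None],c["mtx"],np.array(c["distortion"]))[:,0]
    zz=z[v,u][:,None]
    P=np.hstack([n*zz,zz])
    R=np.array(c["rotation"]) if R is None else R; o=np.array(c["origin"]) if o is None else o
    return P@R.T+o
E
python3 - <<'E'
from h import *
np.set_printoptions(precision=3,suppress=True)
s=sense(); print(s["tool_pos"],s["ee_rot"])
for cn in ["top","scene"]:
    c=camera(cn); cv2.imwrite(f"pics/{cn}.png",c["color"]); print(cn,c["origin"])
    for t in ["utensil_tray","crate","spatula","spoon","potato","lemon","mug","salt_shaker"]:
        r=regions_of(c,t)
        for d in r[:2]:
            P=pts(c,d["pixels"]); 
            if len(P)<10: continue
            q=np.percentile(P,[2,50,98],axis=0)
            r2=cv2.minAreaRect((P[:,:2]*1000).astype(np.float32))
            print(t,round(d["score"],2),len(P),"lo",q[0],"med",q[1],"hi",q[2],"rect",r2)
E
```

```text
[ 0.115 -0.512  0.199] [-3.14  -0.     0.221]
top [ 0.42  -0.005  1.534]Traceback (most recent call last):
  File "<stdin>", line 9, in <module>
  File "h.py", line 11, in pts
    return P@R.T+o
           ~~~~~^~
ValueError: operands could not be broadcast together with shapes (3947,) (3,)
```

```bash
sed -i 's/R=np.array(c\["rotation"\]) if R is None else R;/R=rpy(c["rotation"]) if R is None else R;/; 2a from scipy.spatial.transform import Rotation\ndef rpy(r): return Rotation.from_euler("xyz",r).as_matrix()' h.py
cat > look.py <<'E'
from h import *
np.set_printoptions(precision=3,suppress=True)
for cn in ["top","scene"]:
    c=camera(cn); cv2.imwrite(f"pics/{cn}.png",c["color"]); print(cn,c["origin"],c["rotation"])
    for t in ["utensil_tray","crate","spatula","spoon","potato","lemon","mug","salt_shaker"]:
        r=regions_of(c,t)
        for d in r[:2]:
            P=pts(c,d["pixels"]); 
            if len(P)<10: continue
            q=np.percentile(P,[2,50,98],axis=0)
            r2=cv2.minAreaRect((P[:,:2]*1000).astype(np.float32))
            print(t,round(d["score"],2),len(P),"lo",q[0],"med",q[1],"hi",q[2],"rect",np.round(r2[0]),np.round(r2[1]),round(r2[2],1))
E
python3 look.py
```

```text
top [ 0.42  -0.005  1.534] [-3.079  0.004 -1.574]
crate 0.97 3522 lo [ 0.355  0.248 -0.002] med [0.455 0.345 0.007] hi [0.551 0.425 0.058] rect [451. 339.] [175. 205.] 83.2
spatula 0.59 660 lo [ 0.379 -0.079 -0.005] med [ 0.493 -0.055  0.004] hi [ 0.55  -0.022  0.021] rect [463. -54.] [184.  64.] 5.3
spoon 0.71 363 lo [ 0.414  0.034 -0.003] med [0.536 0.048 0.012] hi [0.582 0.077 0.023] rect [498.  56.] [175.  46.] 1.2
spoon 0.52 355 lo [0.602 0.124 0.001] med [0.634 0.167 0.01 ] hi [0.657 0.201 0.092] rect [629. 161.] [83. 57.] 88.0
potato 0.67 401 lo [ 0.41  -0.198  0.027] med [ 0.439 -0.161  0.044] hi [ 0.469 -0.124  0.053] rect [ 439. -162.] [84. 57.] 63.6
lemon 0.66 418 lo [ 0.407 -0.199  0.   ] med [ 0.439 -0.162  0.043] hi [ 0.473 -0.125  0.053] rect [ 440. -165.] [89. 60.] 58.6
lemon 0.58 319 lo [ 0.379  0.116 -0.004] med [0.412 0.14  0.045] hi [0.444 0.167 0.056] rect [412. 142.] [66. 58.] 20.6
mug 0.64 348 lo [0.602 0.124 0.001] med [0.634 0.164 0.01 ] hi [0.657 0.2   0.092] rect [629. 161.] [82. 57.] 88.0
salt_shaker 0.49 120 lo [ 0.611 -0.142  0.038] med [ 0.624 -0.125  0
[... 781 characters left out ...]
.029] med [0.396 0.15  0.048] hi [0.425 0.171 0.057] rect [402. 148.] [52. 51.] 11.3
potato 0.42 104 lo [ 0.22  -0.167  0.005] med [ 0.446 -0.13   0.042] hi [0.495 0.012 0.337] rect [359. -79.] [ 30. 343.] 57.5
potato 0.22 253 lo [ 0.408  0.036 -0.001] med [0.538 0.05  0.013] hi [0.582 0.078 0.023] rect [495.  58.] [180.  49.] 0.0
lemon 0.85 317 lo [0.376 0.122 0.003] med [0.397 0.15  0.045] hi [0.431 0.172 0.057] rect [414. 143.] [55. 88.] 64.1
mug 0.62 913 lo [0.6   0.1   0.003] med [0.634 0.165 0.056] hi [0.685 0.208 0.092] rect [675. 140.] [101. 175.] 63.7
salt_shaker 0.75 236 lo [ 0.606 -0.139  0.007] med [ 0.617 -0.12   0.051] hi [ 0.638 -0.106  0.091] rect [ 623. -122.] [39. 33.] 20.1
```

View pics/top.png

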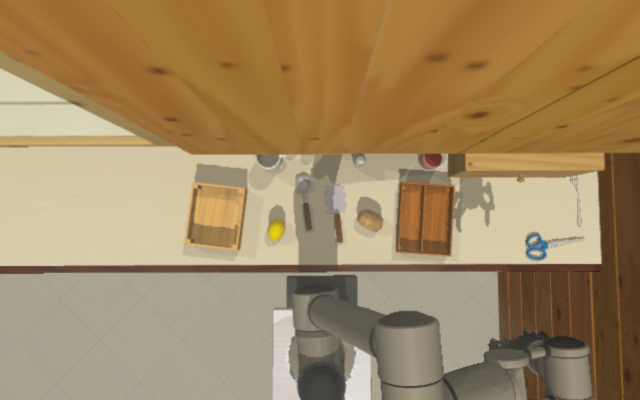

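View pics/scene.png

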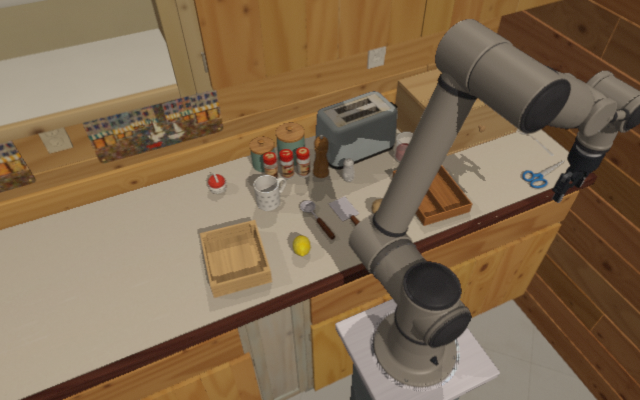

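The top view shows the crate at left (188–245, 183–249), lemon (276,230), spoon (305,200), spatula (337,212), potato (370,219) and tray at right (397–453, 182–255) with the wider channel on its right (-y). The scene view agrees. The arm hides part of the tray and potato there.

```bash
cat > m.py <<'E'
from h import *
np.set_printoptions(precision=3,suppress=True)
c=camera("top"); P=pts(c)
v,u=np.nonzero(c["z_map"]>0); col=c["color"][v,u].astype(int)
def rect(m,n):
    q=(P[m,:2]*1000).astype(np.float32); r=cv2.minAreaRect(q); print(n,m.sum(),np.round(r[0],1),np.round(r[1],1),round(r[2],1),np.median(P[m,2]))
box=lambda a,b,cc,d:(u>=a)&(u<=b)&(v>=cc)&(v<=d)
z=P[:,2]
print("table z",np.median(z[box(250,265,195,245)]))
rect(box(394,458,178,258)&(z>.028)&(z<.055),"tray")
rect(box(185,250,178,254)&(z>.04)&(z<.075),"crate")
for n,b,t in [("potato",box(352,388,205,235),.012),("lemon",box(264,288,215,245),.012)]:
    m=b&(z>t); rect(m,n); q=P[m]
    w=np.linalg.svd(q[:,:2]-q[:,:2].mean(0),full_matrices=False)[2][0]; print(n,q.mean(0),"axis deg",np.degrees(np.arctan2(w[1],w[0])),"top",np.percentile(z[m],97))
for n,b in [("spoonhandle",box(296,316,195,235)),("spathandle",box(328,348,208,246))]:
    m=b&(col.max(1)<125)&(z>.006)
    q=P[m]; mm=q[:,:2].mean(0); w=np.linalg.svd(q[:,:2]-mm,full_matrices=False)[2][0]; w*=np.sign(w[0])
    s=(q[:,:2]-mm)@w
    print(n,m.sum(),mm,"yaw",np.degrees(np.arctan2(w[1],w[0])),"ends",mm+w*s.min(),mm+w*s.max(),"top",np.percentile(z[m],90))
# divider profile across tray
m=box(394,458,195,240)
for y0 in np.arange(-.445,-.24,.006):
    k=m&(abs(P[:,1]-y0)<.003)
    if k.sum(): print(round(y0,3),round(float(np.percentile(z[k],90)),3),end="; ")
img=cv2.resize(c["color"][150:260,180:460],None,fx=2.8,fy=2.8,interpolation=cv2.INTER_CUBIC); cv2.imwrite("pics/topcrop.png",img)
# cabinet heights
print("\ncab z", [np.round(P[box(300,310,r,r+4)].mean(0),2) for r in (20,100,140,148)])
E
python3 m.py
```

```text
table z -0.0006305197979815658
tray 589 [ 443.  -340.9] [174.1 229.9] 85.5 0.03681199096893839
crate 631 [453.6 339.4] [176.3 200.3] 83.5 0.05392774783063681
potato 408 [ 439.5 -162.1] [85.2 57. ] 64.1 0.04399259312254766
potato [ 0.439 -0.161  0.043] axis deg -115.77426775328105 top 0.05314263432643866
lemon 295 [410. 142.] [54.6 68.1] 45.9 0.045476454407755496
lemon [0.41  0.141 0.045] axis deg 160.5484298426269 top 0.05636932837396644
spoonhandle 164 [0.454 0.043] yaw 7.179287490446994 ends [0.408 0.037] [0.523 0.052] top 0.02137324755998682
spathandle 138 [ 0.415 -0.057] yaw 4.6971789588339945 ends [ 0.371 -0.061] [ 0.463 -0.054] top 0.022662390966131273
-0.445 0.004; -0.439 0.003; -0.433 0.041; -0.427 0.039; -0.421 0.04; -0.415 0.009; -0.409 0.008; -0.403 0.008; -0.397 0.008; -0.391 0.008; -0.385 0.009; -0.379 0.008; -0.373 0.009; -0.367 0.008; -0.361 0.008; -0.355 0.008; -0.349 0.008; -0.343 0.008; -0.337 0.038; -0.331 0.036; -0.325 0.026; -0.319 0.007; -0.313 0.008; -0.307 0.007; -0.301 0.008; -0.295 0.008; -0.289 0.009; -0.283 0.008; -0.277 0.007; -0.271 0.008; -0.265 0.04; -0.259 0.04; -0.253 0.04; -0.247 0.004; -0.241 0.003; 
cab z [array([0.58, 0.01, 1.18]), array([0.58, 0.02, 0.95]), array([0.58, 0.03, 0.67]), array([0.58, 0.03, 0.58])]
```

View pics/topcrop.png

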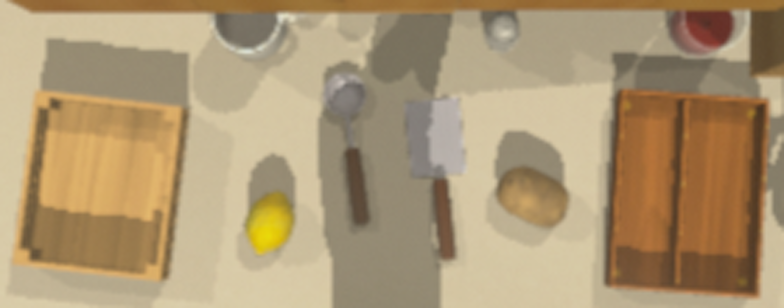

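move_arm([
  [5,[30,20,0],-5.5],
  [5,[30,20,0],-5.5],
  [5,[30,20,0],-5.5],
  [5,[30,20,0],-5.5],
  [5,[30,20,0],-5.5],
  [5,[30,20,0],-5.5],
  [5,[30,20,0],-5.5],
  [5,[30,20,0],-5.5],
  [5,[33,55.6,-4],-5.5],
  [5,[33,55.6,-4],-5.5],
  [5,[33,55.6,-4],-5.5],
  [5,[33,55.6,-4],-5.5],
  [5,[33,55.6,-4],-5.5],
  [5,[33,55.6,-4],-5.5],
  [5,[33,55.6,-4],-5.5],
  [5,[33,55.6,-4],-5.5],
  [5,[33,55.6,-4],-5.5],
  [5,[33,55.6,-4],-5.5],
  [5,[33,55.6,-4],-5.5],
], grip_force=50)

```text
time_s: 2.95
tool_pos: [0.4452, 0.0421, 0.1598]
ee_rot: [3.141, -0.0, 0.123]
ft_force: [-1.5, -0.2, -0.1]
finger_gap: 0.0499
grip_force: 0.0
```

```bash
cat > w.py <<'E'
from h import *
import sys
np.set_printoptions(precision=4,suppress=True)
def wristpts():
    s=sense(); c=camera("wrist"); M=np.array(c["mount"]); Rt=rpy(s["ee_rot"])
    # mount in tool coords
    return s,c,pts(c,None,Rt@M[:3,:3],Rt@M[:3,3]+np.array(s["tool_pos"]))
if __name__=="__main__":
    s,c,P=wristpts(); print(s["time_s"],s["tool_pos"],np.degrees(s["ee_rot"]),s["joints"],s["finger_gap"])
    v,u=np.nonzero(c["z_map"]>0); col=c["color"][v,u].astype(int)
    cv2.imwrite(f"pics/{sys.argv[1]}.png",c["color"])
    print("table",np.median(P[:,2]),P.min(0),P.max(0))
    for n,b in [("spoon",(.39,.53,.0,.09)),("spat",(.35,.475,-.1,-.02))]:
        m=(P[:,0]>b[0])&(P[:,0]<b[1])&(P[:,1]>b[2])&(P[:,1]<b[3])&(P[:,2]>.008)&(P[:,2]<.03)&(col.max(1)<130)
        if m.sum()<30: continue
        q=P[m]; mm=np.median(q[:,:2],0); w=np.linalg.svd(q[:,:2]-mm,full_matrices=False)[2][0]; w*=np.sign(w[0])
        t=(q[:,:2]-mm)@w; print(n,m.sum(),mm,"yaw",np.degrees(np.arctan2(w[1],w[0])),"ends",mm+w*t.min(),mm+w*t.max(),"top",np.percentile(q[:,2],95))
E
python3 w.py w1
```

```text
2.95 [0.4452 0.0421 0.1598] [179.9653  -0.0206   7.0259] [-0.077   0.2405  1.7881 -0.0006  1.1125  1.3714] 0.0499349802018102
table 0.0008496831231584734 [-1.5255 -0.9289 -0.9351] [0.6885 1.9766 0.2904]
spoon 1333 [0.4568 0.045 ] yaw 7.345009522383131 ends [0.4092 0.0389] [0.5051 0.0513] top 0.02041947413368655
spat 1185 [ 0.418  -0.0545] yaw 5.140403971800244 ends [ 0.3674 -0.059 ] [ 0.467 -0.05 ] top 0.020416702909860217
```

View pics/w1.png

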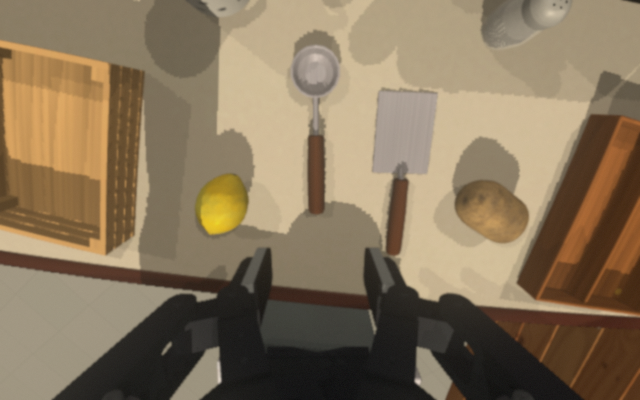

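The wrist view shows the spoon handle at (316,175), spatula handle (397,215), lemon (222,203), potato (492,210). All of it matches the top-view measurements.

move_arm([
  [5,[1.7,0.2,-5],0],
  [5,[1.7,0.2,-10],0],
  [5,[1.7,0.2,-13],0],
  [5,[1.7,0.2,-15],0],
  [5,[1.7,0.2,-15.6],0],
  [5,[1.7,0.2,-15.6],0],
  [0.5,[1.7,0.2,-15.6],0],
  [0.5,[1.7,0.2,-15.6],0],
  [0.5,[1.7,0.2,-15.6],0],
  [0.5,[1.7,0.2,-15.6],0],
  [0.5,[1.7,0.2,-15.6],0],
  [0.5,[1.7,0.2,-15.6],0],
  [0.5,[1.7,0.2,-13],0],
  [0.5,[1.7,0.2,-9],0],
  [0.5,[1.7,0.2,-5],0],
  [0.5,[1.7,0.2,-5],0],
  [0.5,[1.7,0.2,-5],0],
])

```text
time_s: 4.7
tool_pos: [0.4623, 0.0458, 0.1102]
ee_rot: [3.141, -0.002, 0.125]
ft_force: [0.0, 0.5, 0.1]
finger_gap: 0.0052
grip_force: 0.0
```

```bash
python3 w.py w2
```

```text
4.7 [0.4623 0.0458 0.1102] [179.9729  -0.1065   7.1581] [-0.0665  0.3317  1.8163 -0.0001  0.9917  1.3795] 0.005221878851101048
table 0.0008496472380133402 [-1.4297 -0.9285 -0.934 ] [0.6844 1.8962 0.2408]
spoon 1767 [0.4588 0.0455] yaw 7.219742579632084 ends [0.4094 0.0393] [0.5207 0.0534] top 0.020140397543212604
spat 1558 [ 0.4183 -0.054 ] yaw 4.974347364359027 ends [ 0.3672 -0.0584] [ 0.4706 -0.0494] top 0.020252013201678444
```

View pics/w2.png

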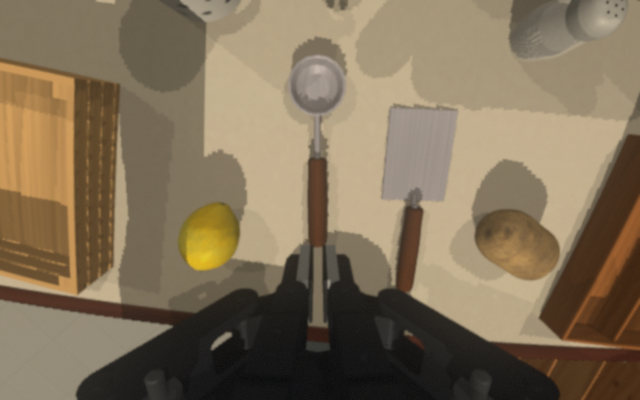

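Spoon still lies under the fingers (318,200) undisturbed. The fingers hadn't finished closing before the lift, so I'll redo it with more closing time.

move_arm([
  [4,[0,0,0],0],
  [4,[0,0,0],0],
  [4,[0,0,0],0],
  [4,[0,0,-5],0],
  [4,[0,0,-9],0],
  [4,[0,0,-10.8],0],
  [4,[0,0,-10.8],0],
  [0,[0,0,-10.8],0],
  [0,[0,0,-10.8],0],
  [0,[0,0,-10.8],0],
  [0,[0,0,-10.8],0],
  [0,[0,0,-10.8],0],
])

```text
time_s: 5.95
tool_pos: [0.4624, 0.0457, 0.0022]
ee_rot: [3.141, -0.001, 0.125]
ft_force: [-0.8, -0.0, 0.8]
finger_gap: -0.0
grip_force: 0.0
```

Run:
```python
from h import *
s=sense(); print(s["joints"],s["finger_gap"],s["grip_force"])
a=camera("scene")["color"]; b=camera("wrist")["color"]
A=cv2.resize(a[150:300,200:420],(586,400),interpolation=cv2.INTER_CUBIC)
B=cv2.resize(b[:, 160:480],None,fx=.66,fy=1)[:, :211]
cv2.imwrite("pics/c3.png",np.hstack([A,B]))
```

```text
[-6.65309255e-02  5.06598193e-01  1.92462490e+00 -1.54104708e-04
  7.09121988e-01  1.37952448e+00] -4.855175196407451e-05 0.0
```

View pics/c3.png

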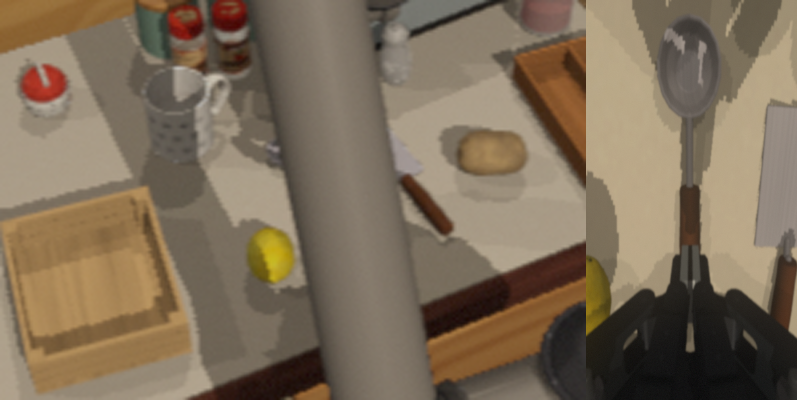

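Run:
```python
from w import *
s,c,P=wristpts(); v,u=np.nonzero(c["z_map"]>0); col=c["color"][v,u].astype(int)
w=np.array([np.cos(.125),np.sin(.125)]);n=np.array([-w[1],w[0]])
d=P[:,:2]-np.array([.462,.0457]); a=d@w; b=d@n
for a0 in np.arange(-.06,.13,.006):
    k=(abs(a-a0)<.003)&(abs(b)<.03)&(P[:,2]<.1)
    if k.sum(): 
        h=k&(P[:,2]>.006); 
        print(round(a0,3),k.sum(),"maxz",P[k,2].max().round(4),"b",np.round([b[h].min(),b[h].max()],4) if h.any() else "",np.median(col[h],0) if h.any() else "")
```

```text
-0.048 3 maxz -0.0007 b  
-0.042 78 maxz 0.0013 b  
-0.036 171 maxz 0.0014 b  
-0.03 200 maxz 0.0016 b  
-0.024 222 maxz 0.0017 b  
-0.018 280 maxz 0.0016 b  
-0.012 505 maxz 0.0982 b [-0.0269  0.0299] [38. 43. 46.]
-0.006 1576 maxz 0.0997 b [-0.03  0.03] [20. 22. 23.]
-0.0 1369 maxz 0.0996 b [-0.03  0.03] [34. 36. 38.]
0.006 2934 maxz 0.0999 b [-0.0299  0.0299] [33. 39. 42.]
0.012 5763 maxz 0.0999 b [-0.03  0.03] [31. 36. 39.]
0.018 1013 maxz 0.1 b [-0.0158  0.0161] [34. 48. 65.]
0.024 873 maxz 0.0204 b [-0.0082  0.0093] [36. 49. 67.]
0.03 881 maxz 0.0205 b [-0.0088  0.0091] [36. 49. 67.]
0.036 1056 maxz 0.0202 b [-0.0081  0.009 ] [37. 50. 67.]
0.042 945 maxz 0.0139 b [-0.0022  0.0031] [82.5 90.  98. ]
0.048 950 maxz 0.0152 b [-0.0022  0.003 ] [83. 90. 98.]
0.054 972 maxz 0.0146 b [-0.0021  0.003 ] [82. 90. 98.]
0.06 1020 maxz 0.0152 b [-0.0021  0.003 ] [82.5 90.  98. ]
0.066 1048 maxz 0.015 b [-0.0021  0.0035] [82. 89. 97.]
0.072 1031 maxz 0.0155 b [-0.0021  0.0034] [82. 88. 95.]
0.078 1128 maxz 0.0158 b [-0.0159  0.0173] [ 89.  96. 104.]
0.084 1169 maxz 0.0157 b [-0.021   0.0225] [ 88.  95. 103.]
0.09 1194 maxz 0.0161 b [-0.0231  0.0248] [ 86.  93. 100.]
0.096 1227 maxz 0.0156 b [-0.0246  0.0257] [80. 86. 93.]
0.102 1260 maxz 0.0159 b [-0.0244  0.0256] [74. 81. 87.]
0.108 1305 maxz 0.0159 b [-0.0243  0.0252] [71. 77. 83.]
0.114 1381 maxz 0.0164 b [-0.0219  0.0231] [80. 87. 94.]
0.12 1366 maxz 0.0167 b [-0.0176  0.0188] [59. 64. 69.]
0.126 919 maxz 0.016 b [-0.0094  0.0117] [83. 90. 97.]
```

Run:
```python
from w import *
s,c,P=wristpts(); v,u=np.nonzero(c["z_map"]>0); col=c["color"][v,u].astype(int)
w=np.array([np.cos(.125),np.sin(.125)]);n=np.array([-w[1],w[0]])
d=P[:,:2]-np.array([.4624,.0457]); a=d@w; b=d@n; z=P[:,2]
for z0 in np.arange(0,.075,.004):
    k=(abs(z-z0)<.002)&(abs(a)<.022)&(abs(b)<.06)
    if k.sum(): print(round(z0,3),k.sum(),"a",np.round([a[k].min(),a[k].max()],3),"b",np.round(np.percentile(b[k],[0,10,50,90,100]),3),np.median(col[k],0))
k=(abs(b)<.012)&(abs(a)<.03); 
print("gap strip pixels rows 240..330 cols 320:")
zm=c["z_map"]
for r in range(225,340,8): print(r,zm[r,300:340:4].round(3))
```

```text
0.0 8870 a [-0.022  0.022] b [-0.06 -0.05 -0.01  0.05  0.06] [136. 167. 186.]
0.004 9 a [-0.02   0.021] b [-0.057 -0.054 -0.037  0.017  0.027] [135. 167. 185.]
0.008 5 a [0.011 0.021] b [-0.009 -0.009  0.009  0.009  0.009] [ 73.  92. 107.]
0.012 110 a [-0.008  0.022] b [-0.009 -0.009 -0.008  0.01   0.01 ] [55. 69. 82.]
0.016 444 a [-0.006  0.022] b [-0.009 -0.007  0.003  0.008  0.01 ] [36. 50. 69.]
0.02 501 a [0.002 0.022] b [-0.006 -0.004  0.     0.004  0.006] [36. 51. 71.]
0.036 25 a [0.01  0.011] b [-0.006 -0.005 -0.     0.005  0.007] [59. 69. 79.]
0.04 122 a [0.006 0.011] b [-0.012 -0.009 -0.     0.009  0.012] [65.5 74.5 81.5]
0.044 184 a [0.006 0.011] b [-0.013 -0.01   0.001  0.01   0.014] [46. 54. 58.]
0.048 205 a [0.006 0.011] b [-0.014 -0.011  0.     0.011  0.014] [45. 53. 57.]
0.052 228 a [0.005 0.011] b [-0.013 -0.011 -0.     0.011  0.014] [42. 49. 53.]
0.056 243 a [0.006 0.011] b [-0.014 -0.011 -0.     0.011  0.013] [40. 47. 50.]
0.06 271 a [0.005 0.011] b [-0.014 -0.011  0.     0.011  0.014] [39. 45. 50.]
0.064 266 a [0.005 0.011] b [-0.014 -0.011 -0.     0.011  0.014] [4
[... 507 characters left out ...]
14  0.14  0.141 0.14  0.141 0.147 0.148]
265 [0.141 0.    0.133 0.132 0.133 0.133 0.133 0.133 0.141 0.142]
273 [0.134 0.126 0.126 0.126 0.127 0.125 0.127 0.126 0.126 0.133]
281 [0.118 0.118 0.121 0.121 0.121 0.12  0.121 0.122 0.118 0.12 ]
289 [0.11  0.113 0.113 0.113 0.123 0.122 0.114 0.114 0.113 0.11 ]
297 [0.107 0.108 0.107 0.112 0.124 0.123 0.108 0.108 0.107 0.107]
305 [0.105 0.103 0.104 0.114 0.125 0.125 0.109 0.104 0.104 0.104]
313 [0.093 0.094 0.099 0.115 0.126 0.125 0.114 0.1   0.093 0.092]
321 [0.089 0.09  0.1   0.116 0.127 0.127 0.115 0.098 0.089 0.089]
329 [0.083 0.09  0.114 0.117 0.216 0.217 0.116 0.    0.087 0.087]
337 [0.081 0.09  0.    0.117 0.219 0.218 0.114 0.115 0.088 0.081]
```

The wrist depth shows the closed fingertips end at z≈34 mm while the reported TCP is at 2 mm. So the real tips are about 32 mm short of the stated TCP, and the fingers closed above the handle. I'll correct for that in every move.

move_arm([
  [4,[0,0,0],0],
  [4,[0,0,0],0],
  [4,[0,0,0],0],
  [4,[0,0,0],0],
  [4,[0,0,0],0],
  [4,[0,0,-1],0],
  [4,[0,0,-2],0],
  [4,[0,0,-2.8],0],
  [4,[0,0,-2.8],0],
  [0,[0,0,-2.8],0],
  [0,[0,0,-2.8],0],
  [0,[0,0,-2.8],0],
  [0,[0,0,-2.8],0],
  [0,[0,0,-2.8],0],
  [0,[0,0,-2.8],0],
  [0,[0,0,-2.8],0],
])

```text
time_s: 7.75
tool_pos: [0.4621, 0.0457, -0.0263]
ee_rot: [3.141, -0.0, 0.125]
ft_force: [-0.9, -0.2, 0.6]
finger_gap: 0.0174
grip_force: 48.9
```

move_arm([
  [0,[0,0,1],0],
  [0,[0,0,4],0],
  [0,[0,0,8],0],
  [0,[0,0,12],0],
  [0,[0,0,12],0],
])

```text
time_s: 8.25
tool_pos: [0.4654, 0.0456, 0.099]
ee_rot: [3.14, -0.01, 0.125]
ft_force: [-0.2, 0.3, -0.3]
finger_gap: 0.0171
grip_force: 48.9
```

```bash
cat > p.py <<'E'
from w import *
def prof(name=None):
    s,c,P=wristpts(); v,u=np.nonzero(c["z_map"]>0)
    y=s["ee_rot"][2]; w=np.array([np.cos(y),np.sin(y)]);n=np.array([-w[1],w[0]])
    d=P-np.array(s["tool_pos"]); a=d[:,:2]@w; b=d[:,:2]@n
    print(s["time_s"],s["tool_pos"],s["finger_gap"],s["grip_force"],s["joints"])
    # held thing ahead of fingers, relative to the tool
    for a0 in np.arange(.02,.15,.01):
        k=(abs(a-a0)<.004)&(abs(b)<.035)&(d[:,2]>-.01)&(d[:,2]<.08)
        if k.sum()>10: print(round(a0,3),k.sum(),"zrel",np.percentile(d[k,2],90).round(4),"b",np.round([b[k].min(),b[k].max()],4))
    if name: cv2.imwrite(f"pics/{name}.png",c["color"])
if __name__=="__main__": prof()
E
python3 p.py
```

```text
8.25 [0.4654 0.0456 0.099 ] 0.01711797505842714 48.9353746175766 [-0.0664  0.3475  1.83   -0.0001  0.9535  1.3795]
0.02 532 zrel 0.0458 b [-0.0091  0.0091]
0.03 571 zrel 0.0458 b [-0.0089  0.0093]
0.04 191 zrel 0.0404 b [-0.0057  0.0043]
0.05 213 zrel 0.0408 b [-0.0027  0.0032]
0.06 224 zrel 0.0411 b [-0.0026  0.0031]
0.07 231 zrel 0.0414 b [-0.0026  0.003 ]
0.08 1278 zrel 0.0416 b [-0.0192  0.02  ]
0.09 1916 zrel 0.0408 b [-0.024   0.0249]
0.1 2247 zrel 0.0409 b [-0.0249  0.0258]
0.11 2387 zrel 0.0412 b [-0.0241  0.025 ]
0.12 1596 zrel 0.0417 b [-0.0189  0.0191]
```

move_arm([
  [0,[-5.1,-33.8,0],-11.7],
  [0,[-5.1,-33.8,0],-11.7],
  [0,[-5.1,-33.8,0],-11.7],
  [0,[-5.1,-33.8,0],-11.7],
  [0,[-5.1,-33.8,0],-11.7],
  [0,[-5.1,-33.8,0],-11.7],
  [0,[-5.1,-33.8,0],-11.7],
  [0,[-5.1,-33.8,0],-11.7],
  [0,[-5.1,-33.8,0],-11.7],
  [0,[-5.1,-33.8,0],-11.7],
  [0,[-5.1,-33.8,-3],-11.7],
  [0,[-5.1,-33.8,-6],-11.7],
  [0,[-5.1,-33.8,-6],-11.7],
  [0,[-5.1,-33.8,-6],-11.7],
])

```text
time_s: 9.7
tool_pos: [0.4112, -0.2911, 0.0338]
ee_rot: [-3.141, 0.001, -0.078]
ft_force: [-0.2, -0.2, -0.8]
finger_gap: 0.017
grip_force: 49.1
```

```bash
python3 p.py|head -3
python3 - <<'E'
from w import *
c=camera("wrist"); cv2.imwrite("pics/w4.png",c["color"])
E
```

```text
9.7 [ 0.4112 -0.2911  0.0338] 0.016967127998959112 49.1170459985733 [-0.7682  0.5058  1.7905 -0.      0.8465  0.8803]
0.02 594 zrel 0.0455 b [-0.0092  0.035 ]
0.03 610 zrel 0.0455 b [-0.009  0.035]
```

View pics/w4.png

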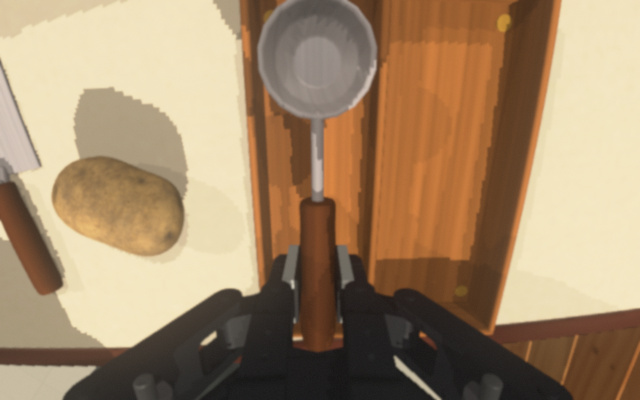

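The spoon is centred over the narrow channel: bowl at (318,57), channel walls at columns about 250 and 375. I'll lower and release it.

move_arm([
  [0,[0,0,-3],0],
  [0,[0,0,-4.5],0],
  [0,[0,0,-5.3],0],
  [0,[0,0,-5.4],0],
  [0,[0,0,-5.4],0],
  [3.2,[0,0,-5.4],0],
  [3.2,[0,0,-5.4],0],
  [3.2,[0,0,-5.4],0],
  [3.2,[0,0,-5.4],0],
  [3.2,[0,0,-5.4],0],
  [3.2,[0,0,-3],0],
  [3.2,[0,0,2],0],
  [4,[0,0,7],0],
  [4,[0,0,9],0],
])

```text
time_s: 11.2
tool_pos: [0.4126, -0.2937, 0.1282]
ee_rot: [3.137, -0.005, -0.079]
ft_force: [0.4, 0.5, -1.3]
finger_gap: 0.0399
grip_force: 0.0
```

move_arm([
  [4,[1.3,23.8,0],9.6],
  [4,[1.3,23.8,0],9.6],
  [4,[1.3,23.8,0],9.6],
  [4,[1.3,23.8,0],9.6],
  [4,[1.3,23.8,0],9.6],
  [4,[1.3,23.8,0],9.6],
  [4,[1.3,23.8,0],9.6],
  [4,[1.3,23.8,-5],9.6],
  [4,[1.3,23.8,-10],9.6],
  [4,[1.3,23.8,-13],9.6],
  [4,[1.3,23.8,-15.1],9.6],
  [4,[1.3,23.8,-15.1],9.6],
  [4,[1.3,23.8,-15.1],9.6],
])

```text
time_s: 12.5
tool_pos: [0.4242, -0.0553, -0.0272]
ee_rot: [3.142, 0.0, 0.087]
ft_force: [-0.0, 0.8, 0.5]
finger_gap: 0.04
grip_force: 0.0
```

```bash
python3 p.py
python3 - <<'E'
from h import *
c=camera("top"); P=pts(c); r=regions_of(c,"spoon")
for d in r[:2]:
    q=pts(c,d["pixels"]); print(d["score"],np.round(np.percentile(q,[2,50,98],axis=0),3).tolist())
E
```

```text
12.5 [ 0.4242 -0.0553 -0.0272] 0.039994703456193034 0.0 [-0.309   0.523   2.0414 -0.0003  0.5776  1.1755]
0.02 1794 zrel 0.0457 b [-0.035   0.0349]
0.03 1903 zrel 0.0457 b [-0.035   0.0349]
0.04 2050 zrel 0.0387 b [-0.035  0.035]
0.05 2151 zrel 0.0313 b [-0.0349  0.035 ]
0.06 2208 zrel 0.0312 b [-0.035  0.035]
0.07 2386 zrel 0.0311 b [-0.035  0.035]
0.08 2573 zrel 0.0312 b [-0.035  0.035]
0.09 2685 zrel 0.0312 b [-0.035   0.0349]
0.1 2813 zrel 0.0313 b [-0.035  0.035]
0.11 2934 zrel 0.0313 b [-0.035  0.035]
0.12 3080 zrel 0.0313 b [-0.035  0.035]
0.13 16 zrel 0.0284 b [-0.0347  0.0346]
0.69 [[0.364, -0.324, 0.003], [0.495, -0.296, 0.017], [0.531, -0.281, 0.028]]
```

move_arm([
  [0,[0,0,0],0],
  [0,[0,0,0],0],
  [0,[0,0,0],0],
  [0,[0,0,0],0],
  [0,[0,0,0],0],
  [0,[0,0,0],0],
  [0,[0,0,1],0],
  [0,[0,0,4],0],
  [0,[0,0,8],0],
  [0,[0,0,12],0],
  [0,[0,0,12],0],
  [0,[0,0,12],0],
], grip_force=60)

```text
time_s: 13.85
tool_pos: [0.4243, -0.0543, 0.0936]
ee_rot: [3.14, -0.002, 0.088]
ft_force: [-0.3, 0.0, -0.5]
finger_gap: 0.0171
grip_force: 59.0
```

```bash
python3 p.py
```

```text
13.85 [ 0.4243 -0.0543  0.0936] 0.01709990691051325 59.00902569293976 [-0.3067  0.2956  1.9308 -0.0001  0.9125  1.1758]
0.02 533 zrel 0.0453 b [-0.0091  0.0091]
0.03 557 zrel 0.0454 b [-0.0094  0.0089]
0.04 839 zrel 0.0393 b [-0.0325  0.0321]
0.05 1957 zrel 0.0302 b [-0.0331  0.0323]
0.06 2101 zrel 0.0301 b [-0.033   0.0323]
0.07 2143 zrel 0.0301 b [-0.033   0.0325]
0.08 2283 zrel 0.0302 b [-0.0329  0.0319]
0.09 2446 zrel 0.0302 b [-0.0332  0.0319]
0.1 2570 zrel 0.0302 b [-0.0334  0.032 ]
0.11 2708 zrel 0.0303 b [-0.0333  0.032 ]
0.12 2846 zrel 0.0303 b [-0.0336  0.0318]
0.13 34 zrel 0.029 b [-0.0327  0.0316]
```

move_arm([
  [0,[-2.2,-32.1,0],-9.6],
  [0,[-2.2,-32.1,0],-9.6],
  [0,[-2.2,-32.1,0],-9.6],
  [0,[-2.2,-32.1,0],-9.6],
  [0,[-2.2,-32.1,0],-9.6],
  [0,[-2.2,-32.1,0],-9.6],
  [0,[-2.2,-32.1,0],-9.6],
  [0,[-2.2,-32.1,0],-9.6],
  [0,[-2.2,-32.1,0],-9.6],
  [0,[-2.2,-32.1,0],-9.6],
  [0,[-2.2,-32.1,-3],-9.6],
  [0,[-2.2,-32.1,-6],-9.6],
  [0,[-2.2,-32.1,-6],-9.6],
  [0,[-2.2,-32.1,-6],-9.6],
])

```text
time_s: 15.3
tool_pos: [0.4022, -0.3742, 0.0329]
ee_rot: [-3.141, 0.001, -0.078]
ft_force: [0.0, -0.7, -0.2]
finger_gap: 0.0168
grip_force: 59.1
```

Run:
```python
from w import *
s,c,P=wristpts(); cv2.imwrite("pics/w5.png",c["color"])
print(s["tool_pos"],s["ee_rot"],s["finger_gap"])
# tray walls/divider: points at z .03-.045, in tray frame
y=np.radians(-4.5); w=np.array([np.cos(y),np.sin(y)]); n=np.array([-w[1],w[0]]); d=P[:,:2]-[.443,-.341]; a=d@w; b=d@n
k=(P[:,2]>.03)&(P[:,2]<.045)&(a>.03)&(a<.1)
h,e=np.histogram(b[k],np.arange(-.11,.11,.005)); print([(round(float(x),3),int(q)) for q,x in zip(h,e) if q>20])
```

```text
[ 0.4022 -0.3742  0.0329] [-3.1408  0.0008 -0.0781] 0.01679347338021511
[(-0.085, 1157), (-0.08, 532), (0.005, 1024), (0.01, 380), (0.08, 2129), (0.085, 280)]
```

View pics/w5.png

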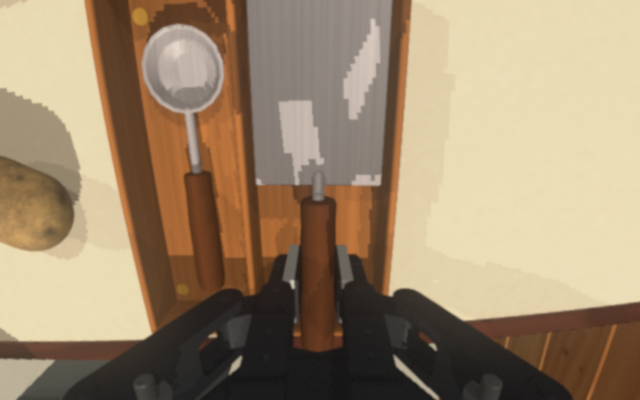

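The spatula is centred over the wide channel (blade columns 255–382, walls at about 245 and 390), and the spoon lies in its narrow channel. I'll lower, release, then turn to the potato.

move_arm([
  [0,[0,0,-3],0],
  [0,[0,0,-4.5],0],
  [0,[0,0,-5.1],0],
  [0,[0,0,-5.2],0],
  [0,[0,0,-5.2],0],
  [3.4,[0,0,-5.2],0],
  [3.4,[0,0,-5.2],0],
  [3.4,[0,0,-5.2],0],
  [3.4,[0,0,-5.2],0],
  [3.4,[0,0,-5.2],0],
  [3.4,[0,0,-3],0],
  [3.4,[0,0,2],0],
  [8.4,[0,0,7],0],
  [8.4,[0,0,9],0],
])

```text
time_s: 16.75
tool_pos: [0.4035, -0.377, 0.1275]
ee_rot: [3.136, -0.005, -0.079]
ft_force: [1.0, 0.8, -0.4]
finger_gap: 0.0619
grip_force: 0.0
```

move_arm([
  [8.4,[0,21.3,0],68.5],
  [8.4,[0,21.3,0],68.5],
  [8.4,[0,21.3,0],68.5],
  [8.4,[0,21.3,0],68.5],
  [8.4,[0,21.3,0],68.5],
  [8.4,[0,21.3,0],68.5],
  [8.4,[0,21.3,0],68.5],
  [8.4,[0,21.3,0],68.5],
  [8.4,[0,21.3,0],68.5],
  [8.4,[0,21.3,0],68.5],
  [8.4,[0,21.3,0],68.5],
  [8.4,[0,21.3,0],68.5],
])

```text
time_s: 17.95
tool_pos: [0.402, -0.1624, 0.1226]
ee_rot: [3.142, 0.0, 1.114]
ft_force: [0.1, -0.1, -0.6]
finger_gap: 0.0841
grip_force: 0.0
```

```bash
cat > f.py <<'E'
from w import *
s,c,P=wristpts(); v,u=np.nonzero(c["z_map"]>0); col=c["color"][v,u].astype(int)
print(s["time_s"],s["tool_pos"],np.degrees(s["ee_rot"]),s["joints"],s["finger_gap"])
y=s["ee_rot"][2]; w=np.array([np.cos(y),np.sin(y)]);n=np.array([-w[1],w[0]])
d=P-np.array(s["tool_pos"]); a=d[:,:2]@w; b=d[:,:2]@n
k=(abs(a)<.02)&(abs(b)<.07)&(d[:,2]<.09)&(d[:,2]>0)
print("tip zrel",np.percentile(d[k,2],[0,1,5]),"b",b[k].min(),b[k].max())
for n_,(x,yy) in dict(potato=(.439,-.161),lemon=(.41,.142)).items():
    m=(abs(P[:,0]-x)<.06)&(abs(P[:,1]-yy)<.06)&(P[:,2]>.012)&(P[:,2]<.07)&(col.max(1)-col.min(1)>40)
    if m.sum()>200: 
        q=(P[m,:2]*1000).astype(np.float32); r=cv2.fitEllipse(cv2.convexHull(q)); print(n_,m.sum(),"ellipse",r,"top",np.percentile(P[m,2],99),"rect",cv2.minAreaRect(q))
E
python3 f.py
python3 - <<'E'
from h import *
c=camera("top")
for t in ("spoon","spatula"):
  for d in regions_of(c,t)[:1]:
    q=pts(c,d["pixels"]); print(t,d["score"],np.round(np.percentile(q,[2,50,98],axis=0),3).tolist())
E
```

```text
17.95 [ 0.402  -0.1624  0.1226] [179.9959   0.0026  63.8424] [-0.561   0.2639  1.8762 -0.      1.0015 -0.1044] 0.08409470838745566
tip zrel [0.0438 0.0459 0.0499] b -0.06606719010248381 0.06965049090018745
potato 4808 ellipse ((440.0315246582031, -159.962890625), (62.659706115722656, 88.22799682617188), 153.2630157470703) top 0.05195488086425467 rect ((440.48236083984375, -159.80880737304688), (84.62751007080078, 57.67372131347656), 65.77339935302734)
spoon 0.6 [[0.433, -0.324, 0.002], [0.509, -0.3, 0.012], [0.534, -0.28, 0.024]]
spatula 0.76 [[0.354, -0.416, 0.0], [0.472, -0.38, 0.008], [0.531, -0.354, 0.026]]
```

move_arm([
  [8.4,[3.8,0.2,-4],0],
  [8.4,[3.8,0.2,-8],0],
  [8.4,[3.8,0.2,-11],0],
  [8.4,[3.8,0.2,-13],0],
  [8.4,[3.8,0.2,-14],0],
  [8.4,[3.8,0.2,-14.3],0],
  [8.4,[3.8,0.2,-14.3],0],
])

```text
time_s: 18.85
tool_pos: [0.4403, -0.1605, -0.02]
ee_rot: [3.141, 0.0, 1.116]
ft_force: [-0.3, 0.1, -0.3]
finger_gap: 0.0837
grip_force: 0.0
```

move_arm([
  [8.4,[0,0,-0.4],0],
  [0,[0,0,-0.4],0],
  [0,[0,0,-0.4],0],
  [0,[0,0,-0.4],0],
  [0,[0,0,-0.4],0],
  [0,[0,0,-0.4],0],
  [0,[0,0,-0.4],0],
  [0,[0,0,1],0],
  [0,[0,0,4],0],
  [0,[0,0,8],0],
  [0,[0,0,12],0],
  [0,[0,0,16],0],
  [0,[0,0,16],0],
])

```text
time_s: 20.15
tool_pos: [0.4428, -0.1618, 0.1449]
ee_rot: [3.131, 0.001, 1.116]
ft_force: [0.8, -0.2, -2.3]
finger_gap: 0.0551
grip_force: 64.5
```

move_arm([
  [0,[4.7,49.6,0],19.5],
  [0,[4.7,49.6,0],19.5],
  [0,[4.7,49.6,0],19.5],
  [0,[4.7,49.6,0],19.5],
  [0,[4.7,49.6,0],19.5],
  [0,[4.7,49.6,0],19.5],
  [0,[4.7,49.6,0],19.5],
  [0,[4.7,49.6,0],19.5],
  [0,[4.7,49.6,0],19.5],
  [0,[4.7,49.6,0],19.5],
  [0,[4.7,49.6,0],19.5],
  [0,[4.7,49.6,0],19.5],
  [0,[4.7,49.6,-5],19.5],
  [0,[4.7,49.6,-8],19.5],
  [0,[4.7,49.6,-8],19.5],
  [0,[4.7,49.6,-8],19.5],
])

```text
time_s: 21.75
tool_pos: [0.4872, 0.3346, 0.0599]
ee_rot: [-3.141, 0.001, 1.455]
ft_force: [-0.3, 0.5, -2.0]
finger_gap: 0.0553
grip_force: 64.6
```

Run:
```python
from w import *
s,c,P=wristpts(); cv2.imwrite("pics/w6.png",c["color"])
print(s["tool_pos"],s["ee_rot"],s["finger_gap"],s["joints"])
y=np.radians(-6.5); w=np.array([np.cos(y),np.sin(y)]); n=np.array([-w[1],w[0]]); d=P[:,:2]-[.4536,.3394]; a=d@w; b=d@n
k=(P[:,2]>.045)&(P[:,2]<.06)&(abs(a)<.12)&(abs(b)<.12)
for t,q in (("a",a[k&(abs(b)<.06)]),("b",b[k&(abs(a)<.07)])):
    h,e=np.histogram(q,np.arange(-.12,.12,.006)); print(t,[(round(float(x),3),int(m)) for m,x in zip(h,e) if m>20])
```

```text
[0.4872 0.3346 0.0599] [-3.1411  0.0006  1.4551] 0.055299714220272744 [ 0.4723  0.5989  1.5146 -0.0003  1.0289  0.5882]
a [(-0.102, 672), (-0.096, 2346), (0.09, 905), (0.096, 1027)]
b [(-0.084, 138), (0.078, 2011), (0.084, 497)]
```

View pics/w6.png

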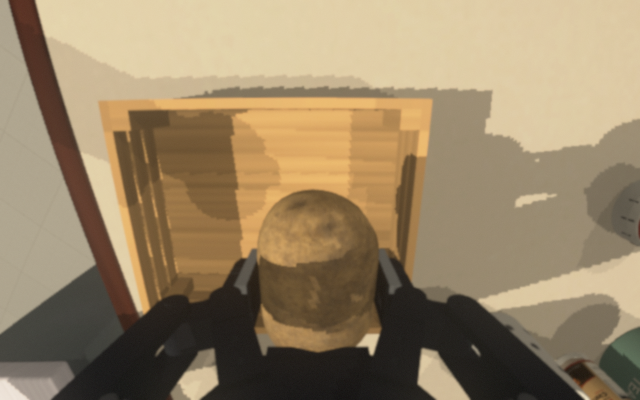

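The potato hangs inside the crate's right half (318,270), clear of the wall at columns 395–425. I'll lower it and release just above the floor, keeping the knuckles above the rim.

move_arm([
  [0,[-0.7,0,-2.5],0],
  [0,[-0.7,0,-4.5],0],
  [0,[-0.7,0,-5.6],0],
  [0,[-0.7,0,-5.6],0],
  [7,[-0.7,0,-5.6],0],
  [7,[-0.7,0,-5.6],0],
  [7,[-0.7,0,-5.6],0],
  [7,[-0.7,0,-5.6],0],
  [7,[-0.7,0,-3],0],
  [7,[-0.7,0,2],0],
  [7,[-0.7,0,7],0],
  [8,[-0.7,0,9],0],
])

```text
time_s: 23.0
tool_pos: [0.482, 0.3369, 0.1553]
ee_rot: [3.134, -0.005, 1.457]
ft_force: [0.7, -0.5, -0.5]
finger_gap: 0.0801
grip_force: 0.0
```

Run:
```python
from h import *
c=camera("top"); P=pts(c); v,u=np.nonzero(c["z_map"]>0); col=c["color"][v,u].astype(int)
m=(abs(P[:,0]-.41)<.06)&(abs(P[:,1]-.142)<.06)&(col[:,0]<col[:,2]-60)&(P[:,2]>.006)
q=(P[m,:2]*1000).astype(np.float32); print(m.sum(),q.mean(0))
if m.sum()>50: print(cv2.fitEllipse(cv2.convexHull(q)),cv2.minAreaRect(q),np.percentile(P[m,2],97))
im=cv2.imread("pics/w1.png"); h=cv2.inRange(im,(0,120,140),(90,255,255)); h[:,:150]=0;h[:,280:]=0;h[:150]=0;h[260:]=0
print("w1 lemon px",cv2.fitEllipse(max(cv2.findContours(h,0,2)[0],key=len)))
for n in ("potato","lemon"):
  for d in regions_of(c,n)[:2]:
    p=pts(c,d["pixels"]); print(n,d["score"],np.round(np.median(p,0),3))
```

```text
288 [409.93848 141.86491]
((409.94293212890625, 142.91468811035156), (52.3424072265625, 70.95841217041016), 71.28857421875) ((409.8188781738281, 143.50831604003906), (67.96868896484375, 52.77466583251953), 0.9707149863243103) 0.055918406005521476
w1 lemon px ((221.35916137695312, 206.16287231445312), (45.26553726196289, 57.858768463134766), 8.655550956726074)
potato 0.95 [0.479 0.332 0.05 ]
potato 0.69 [0.634 0.164 0.012]
lemon 0.59 [0.412 0.141 0.046]
```

move_arm([
  [8.4,[-7,-19.4,0],77.5],
  [8.4,[-7,-19.4,0],77.5],
  [8.4,[-7,-19.4,0],77.5],
  [8.4,[-7,-19.4,0],77.5],
  [8.4,[-7,-19.4,0],77.5],
  [8.4,[-7,-19.4,0],77.5],
  [8.4,[-7,-19.4,0],77.5],
  [8.4,[-7,-19.4,0],77.5],
  [8.4,[-7,-19.4,0],77.5],
  [8.4,[-7,-19.4,0],77.5],
  [8.4,[-7,-19.4,0],77.5],
  [8.4,[-7,-19.4,0],77.5],
  [8.4,[-7,-19.4,-5],77.5],
  [8.4,[-7,-19.4,-9],77.5],
  [8.4,[-7,-19.4,-13],77.5],
  [8.4,[-7,-19.4,-15],77.5],
  [8.4,[-7,-19.4,-16.5],77.5],
  [8.4,[-7,-19.4,-16.5],77.5],
])

```text
time_s: 24.95
tool_pos: [0.4084, 0.1415, -0.0171]
ee_rot: [-3.14, -0.004, 2.807]
ft_force: [-0.6, -0.1, 1.2]
finger_gap: 0.084
grip_force: 0.0
```

move_arm([
  [8.4,[0,0,-0.6],0],
  [0,[0,0,-0.6],0],
  [0,[0,0,-0.6],0],
  [0,[0,0,-0.6],0],
  [0,[0,0,-0.6],0],
  [0,[0,0,-0.6],0],
  [0,[0,0,-0.6],0],
  [0,[0,0,-0.6],0],
  [0,[0,0,1],0],
  [0,[0,0,4],0],
  [0,[0,0,8],0],
  [0,[0,0,12],0],
  [0,[0,0,16],0],
  [0,[0,0,16],0],
])

```text
time_s: 26.35
tool_pos: [0.4132, 0.1423, 0.15]
ee_rot: [3.136, 0.01, 2.809]
ft_force: [0.4, 0.4, -1.3]
finger_gap: 0.0517
grip_force: 63.0
```

move_arm([
  [0,[-0.4,20.3,0],12.5],
  [0,[-0.4,20.3,0],12.5],
  [0,[-0.4,20.3,0],12.5],
  [0,[-0.4,20.3,0],12.5],
  [0,[-0.4,20.3,0],12.5],
  [0,[-0.4,20.3,0],12.5],
  [0,[-0.4,20.3,0],12.5],
  [0,[-0.4,20.3,-5],12.5],
  [0,[-0.4,20.3,-9],12.5],
  [0,[-0.4,20.3,-12],12.5],
  [0,[-0.4,20.3,-14],12.5],
  [0,[-0.4,20.3,-14],12.5],
  [7,[-0.4,20.3,-14],12.5],
  [7,[-0.4,20.3,-14],12.5],
  [7,[-0.4,20.3,-14],12.5],
  [7,[-0.4,20.3,-14],12.5],
  [7,[-0.4,20.3,-11],12.5],
  [7,[-0.4,20.3,-6],12.5],
  [7,[-0.4,20.3,-1],12.5],
  [7,[-0.4,20.3,3],12.5],
])

```text
time_s: 28.35
tool_pos: [0.4063, 0.3451, 0.1782]
ee_rot: [3.139, 0.003, 3.028]
ft_force: [0.9, 0.1, -1.1]
finger_gap: 0.0702
grip_force: 0.0
```

move_arm([
  [7,[0,-10,3],0],
  [7,[0,-20,3],0],
  [7,[0,-20,3],0],
  [7,[0,-20,3],0],
  [7,[0,-20,3],0],
  [7,[0,-20,3],0],
  [7,[0,-20,3],0],
  [7,[0,-20,3],0],
])

```text
time_s: 29.15
tool_pos: [0.4058, 0.1459, 0.2045]
ee_rot: [3.141, -0.0, 3.029]
ft_force: [-0.8, 0.5, 0.3]
finger_gap: 0.0699
grip_force: 0.0
```

Run:
```python
from h import *
np.set_printoptions(precision=4,suppress=True)
c=camera("top"); P=pts(c); v,u=np.nonzero(c["z_map"]>0); col=c["color"][v,u].astype(int)
def fr(x,y,yaw):
    r=np.radians(yaw); d=P[:,:2]-[x,y]; return d@[np.cos(r),np.sin(r)],d@[-np.sin(r),np.cos(r)]
a,b=fr(.4536,.3394,-6.5)
for n,m in (("lemon",col[:,0]<60),("potato",(P[:,2]>.03)&(col[:,0]>=60))):
    k=m&(abs(a)<.085)&(abs(b)<.07)&(P[:,2]>.015)&(P[:,2]<.1); print(n,k.sum(),a[k].mean(),b[k].mean(),np.percentile(P[k,2],97))
a,b=fr(.443,-.341,-4.5)
for n,lo,hi in (("spoon",.012,.079),("spat",-.079,.004)):
    k=(b>lo)&(b<hi)&(abs(a)<.108)&((P[:,2]>.014)|(col.max(1)-col.min(1)<35)); h=k&(P[:,2]>.014)
    print(n,k.sum(),"a",np.percentile(a[k],[1,99]),"b",np.median(b[k]),"z",np.percentile(P[k,2],[5,95]),"yaw",np.degrees(np.polyfit(a[k],b[k],1)[0]))
im=cv2.resize(c["color"][150:260,180:460],None,fx=2.8,fy=2.8,interpolation=cv2.INTER_CUBIC); cv2.imwrite("pics/end.png",im)
```

```text
lemon 214 -0.048738492439231194 0.0017513071217333627 0.06234925115471581
potato 413 0.024718911488358877 -0.0009014797352281104 0.059679549868657894
spoon 379 a [-0.0884  0.0919] b 0.0447883524354823 z [0.0032 0.0255] yaw -0.123837908686504
spat 719 a [-0.0921  0.0944] b -0.03893498264634913 z [0.0017 0.0243] yaw -0.3812269739963077
```

View pics/end.png

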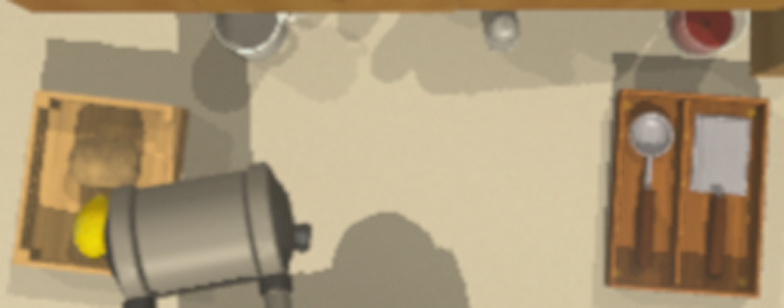

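The spoon (650,180) and spatula (720,190) lie centred in their channels. The potato (105,150) and lemon (95,228) are in the crate, and the mug and shaker haven't moved. Handing in.

```bash
python3 -c "
from cell import hand_in
print(hand_in())"
```

```text
the job is handed in; nothing more can be done
None
```

The job is handed in at about 29 s: spoon and spatula lie flat in their channels, potato and lemon are in the crate, mug and salt shaker untouched; the hand-in call returned no verdict.

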